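# Push the tube rack into the corner fence

## Robot

A 6-joint arm with a two-finger parallel gripper is mounted at the origin on a cart in front of the work surface, level with it; the furniture and walls round the work are solid. World frame = base frame: x ahead of the robot, y to its left, z up, the work surface at z = 0. Lengths are in m, angles in rad, forces in N, time in s.
With the tool pointing down it reaches from about 0.35 to 0.875 m from the base axis. Payload 4.2 kg.
Tool frame: the origin (TCP) lies on the centre line of the jaws, within the pads' length; the fingertips stand 17 mm ahead of it and the grasp point (between the pads) lies 2 mm behind it; y points along the fingers, z is the direction in which the jaws open and shut, and the axes are right-handed (so a half turn about y gives the same grasp; the last joint's range is limited). The gripper opens to 87 mm and grips with 3 to 60 N. Pads are 19 mm wide; open, the fingers measure 117 mm over their backs; the gripper's body (75 mm by 190 mm) begins 51 mm behind the grasp point.
Start: joints at [1.467, 0.385, 0.008, 0, -1.194, -0.259], TCP at [0.222, 0.584, 0.24] pointing down, gripper open.
Joint ranges: [-3.14, 3.14], [-1.21, 2.06], [-1.07, 1.41], [-3.16, 2.05], [-2.99, -0.16], [-3.1, 3.1]. Speed limits (rad/s): [2.79, 2.79, 3.14, 3.14, 3.14, 3.14].

## Interface

Orientations are given as [roll, pitch, yaw] about the fixed x, y, z axes, in that order (R = Rz(yaw) Ry(pitch) Rx(roll)).
In Python, from workcell import sense, snapshot, finish_job gives the robot as it stands.
- The arm moves only by the tool servo_tool, never from a script. Its argument "steps" is one flat list of numbers, 5 for each row, row after row: the closure, from 0 (fully open) to 1 (shut), then the shift along the tool's x, y, z scaled (see below), then the turn about the tool's y scaled (see below). In form: [claw, dx, dy, dz, roll, claw, dx, dy, dz, roll, ...]. A call has 1 to 12 rows; each row shifts and turns the commanded pose from where the row before left it, along the tool's axes as they then stand; what a row does not reach is not made up. The controller multiplies each number of a shift by 80 cm and each number of a turn by 45 degrees. A row lasts 1/12 s, in which the tool goes at most 41.7 mm and 7.16 degrees, less where a joint would pass 70% of its speed; a pose out of reach is approached as far as the arm can. A call with a number of a shift or a turn outside -1 to 1 is refused whole. A call with a gripper value outside its range is refused whole. The fingers move at their own pace and stop on an object; "squeeze" is the grip in N (left out, the last holds). Time passes only in rows, so rows that do not move let the fingers close. It gives the time, the measured TCP pose, the force and the opening at its end, in the units of the state.
- sense(): the state, without advancing time (a new reading comes with each control period).
- snapshot(name): name is "scene" or "top" or "wrist"; returns a dict with "image" (384x512x3 uint8, red, green, blue), "z_map" (384x512 float32, m along the optical axis (not along the pixel's ray), 0 where there is no reading), "vfov" (degrees; the focal length in pixels is half the picture's height over the tangent of half this angle, whatever the lens; pixels are square), "cx", "cy" (the principal point, pixels), "xyz" and "attitude" of the camera in the world; the wrist camera has in their place "T_tool_cam" (4x4, takes a point from camera to tool coordinates, whose origin is the TCP and whose axes are the tool frame's). Camera axes: x right, y down, z forward; pixel columns grow to the right and rows downward; lengths in m; the calibration is good to about 2 mm. A picture is of the moment at which its call begins: read the wrist's pose just before it.
- finish_job(): hands the job in, once; it reports no verdict.
The state is a dict: "clock": time; "q": joint angles; "joint_velocities": joint speeds; "joint_torque": joint torques, N m; "tool_pos": TCP position; "ee_rot": TCP orientation; "wrist_force": force on the tool from outside, world axes, zero at the start; "ft_torque": the same for the moment, N m; "grip_width": finger opening in m.
Only numpy, scipy, OpenCV 4.12 (cv2) and the standard library are available. Lean on these libraries where they do the work, as an engineer would, in place of code of your own. Each camera call takes 0.05 s, during which the arm holds its last target.

## Task

Using only the fingertips to push, and never lifting it off the bench, slide the yellow tube rack into the corner of the aluminium fence: one long side flat against the long rail and its left end against the end stop. Leave the orange rack, the loose tubes and the bottle where they are.

Things in the scene. Friction and masses are not known exactly. Their poses are not given: they have to be found in the camera images.
- rack_center (a point): Centre (23 mm above its underside) of the loose yellow tube rack, a box 87 x 133 mm in plan, 46 mm high, 0.13 to 0.23 kg. Its x axis runs along the 87 mm sides (roughly away from the robot), y along the 133 mm sides, z up. It stands in front of the long rail, to the right of the end stop, its long side only roughly parallel to the rail.
- corner (a point): Inner corner, at bench level, of the fixed aluminium L-shaped fence (walls 10 mm thick, 26 mm high). The long rail runs 350 mm along this frame's -y (to the right), its face at x = 0; the end stop runs 120 mm along -x (towards the robot), its face at y = 0. Low flanges lie outside both. The rack's centre, when home, lies 43.5 mm from the rail's face and 66 mm from the stop's.
- orange_rack: Bystander: loose orange tube rack, 122 x 85 mm, 50 mm high with its tubes; origin at the centre of its underside. Not to be disturbed.
- green_tube: Bystander: small loose microtube with a green cap, 42 mm long, 13 mm thick, lying on the bench; origin at the centre of its underside. Not to be disturbed.
- red_tube: Bystander: small loose microtube with a red cap, 42 mm long, 13 mm thick, lying on the bench; origin at the centre of its underside. Not to be disturbed.
- blue_cap_tube: Bystander: loose conical tube with a blue cap standing upright behind the rail, 34 mm wide, 118 mm tall; origin at the centre of its underside. Not to be disturbed.
- amber_bottle: Bystander: loose amber bottle with a white cap standing behind the rail, 52 mm wide, 104 mm tall; origin at the centre of its underside. Not to be disturbed.
There are look-alikes about, which are no part of the job. Leave any blue look-alike of the part that bears rack_center alone.

How it is judged:
At the end, for the whole second after the job is handed in: The yellow rack stands flat on the bench in the fence's corner: long side within 5 mm of the rail and end within 5 mm of the stop, square to them within 0.05 rad (x of rack_center in the frame of corner between -0.048 and -0.038 m and y of rack_center in the frame of corner between -0.071 and -0.061 m and angle between the y axis of rack_center and the y axis of corner, either way round below 0.05 rad and angle between rack_center's own z axis and vertical below 0.05 rad and height (world z) of rack_center below 0.027 m); the robot touches nothing.
It fails at once if the yellow rack is lifted off the bench (height (world z) of rack_center above 0.035 m).
It fails at once if the yellow rack is tipped (angle between rack_center's own z axis and vertical above 0.2 rad).
It fails at once if a bystander is moved by more than 15 mm (distance of any of orange_rack, green_tube, red_tube, blue_cap_tube, amber_bottle from where it was at the start of the episode above 0.015 m).
It also fails if it takes over 51 s, if anything falls off the work surface, if the arm or the gripper's body presses on something with over 40 N, if the wrist force passes 120 N, or if a joint passes its speed limit or range.

## Working session

There is one attempt and no reset: what is moved stays moved. The work goes in short steps, Python scripts to look and compute and a tool call to move; the robot and the scene stay as the last step left them, time stands still between calls to the robot, and variables do not carry over. Pictures are saved under pics/ and viewed, and the job is handed in when it is done.

Besides the shell and the picture viewer there is one more tool, called after "Call:" in YAML: its name, and indented under it one key for each argument. servo_tool: Moves the arm, as the interface text tells. Its arguments: {"type":"object","properties":{"steps":{"type":"array","items":{"type":"number"}},"squeeze":{"type":"number"}},"required":["steps"]}

```bash
mkdir -p pics; cat > h.py <<'E'
import numpy as np,cv2,pickle
from workcell import sense,snapshot,finish_job
from scipy.spatial.transform import Rotation as R
def save(name,fn):
    s=sense(); d=snapshot(name); d['state']=s
    pickle.dump(d,open(fn+'.pkl','wb')); cv2.imwrite('pics/'+fn+'.png',d['image'][:,:,::-1]); return d
def cloud(d):
    h,w=d['z_map'].shape; f=h/2/np.tan(np.radians(d['vfov'])/2)
    v,u=np.mgrid[:h,:w]; z=d['z_map']
    P=np.stack([(u-d['cx'])/f*z,(v-d['cy'])/f*z,z],-1)
    if 'T_tool_cam' in d:
        T=d['T_tool_cam']; P=P@T[:3,:3].T+T[:3,3]
        Rm=R.from_euler('xyz',d['state']['ee_rot']).as_matrix(); return P@Rm.T+d['state']['tool_pos']
    a=np.array(d['attitude']); Rm=a if a.shape==(3,3) else R.from_euler('xyz',a).as_matrix()
    return P@Rm.T+d['xyz']
E
python3 - <<'E'
from h import *
print(sense())
for n in('scene','top'):
    d=save(n,n+'0'); print(n,d['vfov'],d['cx'],d['cy'],d['xyz'],d['attitude'])
E
```

```text
{'clock': 0.0, 'q': array([ 1.46659589e+00,  3.85545360e-01,  6.63636799e-03, -5.25420986e-04,
       -1.19396227e+00, -2.58593318e-01]), 'joint_velocities': array([-0.00130128, -0.00028857, -0.00061034,  0.00177099,  0.00024329,
       -0.00075157]), 'joint_torque': array([ 4.36150804e-04, -3.90663385e+01,  1.87401921e+01,  4.21971291e+00,
        1.10018224e-02, -1.91658751e-04]), 'tool_pos': array([0.2215834 , 0.58380761, 0.23846651]), 'ee_rot': array([-1.56866550e+00,  5.86958809e-05,  2.77860511e+00]), 'wrist_force': array([-0.40499296,  1.17953143, -0.34737   ]), 'ft_torque': array([-0.00733818, -0.00281089, -0.00369535]), 'grip_width': 0.08723155716889082}
scene 54.440895451130466 255.43920437627978 193.61805018598645 [1.06449967 0.37229202 1.06890922] [-2.59495308 -0.01113066  2.27128263]
top 52.6783762827639 251.42274509814916 195.68800264425226 [ 0.36249011 -0.02529007  1.32016906] [-2.98475993 -0.0111119  -1.57866084]
```

View pics/scene0.png

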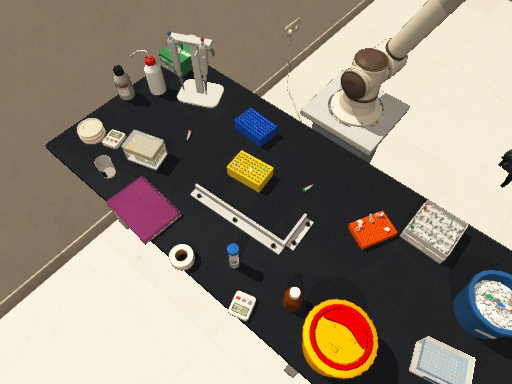

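View pics/top0.png

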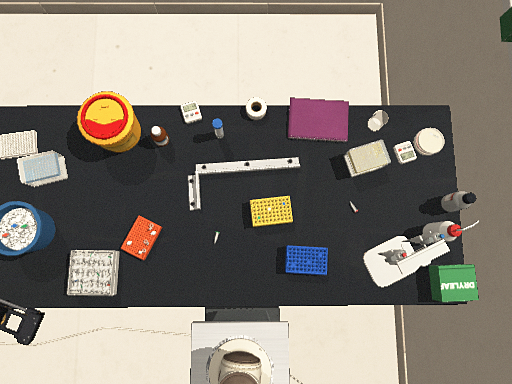

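The yellow rack is at top (271,211), the only yellow one, standing in front of the rail. The blue look-alike is at (307,261) and I'll leave it alone. The fence's inner corner is near (200,174).

```bash
python3 - <<'E'
from h import *
for n in('top','scene'):
    d=pickle.load(open(n+'0.pkl','rb')); P=cloud(d); im=d['image'].astype(int)
    r,g,b=im[...,0],im[...,1],im[...,2]
    m=(r>150)&(g>120)&(b<110)&(P[...,2]>0.036)&(P[...,2]<0.056)
    k,l,st,c=cv2.connectedComponentsWithStats(cv2.morphologyEx(m.astype(np.uint8),cv2.MORPH_CLOSE,np.ones((5,5))))
    for i in range(1,k):
        if st[i,4]>300:
            Q=P[(l==i)&(P[...,2]>.04)&(P[...,2]<.054)]; 
            print(n,st[i],cv2.minAreaRect((Q[:,:2]*1000).astype(np.float32)),np.median(Q[:,2]))
    # fence: bright, z 20..32mm
    m=(np.abs(P[...,2]-.026)<.006)&(r>120)&(abs(r-b)<30)
    k,l,st,c=cv2.connectedComponentsWithStats(cv2.morphologyEx(m.astype(np.uint8),cv2.MORPH_CLOSE,np.ones((5,5))))
    for i in range(1,k):
        if st[i,4]>100: 
            Q=P[(l==i)&m]; print(n,'fence',st[i],np.percentile(Q,[1,50,99],axis=0).round(4).tolist())
    table=P[(r<40)&(g<40)&(abs(P[...,2])<.02)]; print('table z',np.median(table[:,2]))
    if n=='top':
        for nm,(u,v) in dict(green=(216,238),red=(353,207),orange=(141,238),blue=(307,261),cap=(217,125),bottle=(158,132)).items(): print(nm,P[v,u].round(3))
d=pickle.load(open('top0.pkl','rb'));cv2.imwrite('pics/c1.png',cv2.resize(d['image'][140:280,170:370,::-1],None,fx=4,fy=4,interpolation=cv2.INTER_CUBIC))
E
```

```text
top [ 250  196   43   30 1045] ((515.5319213867188, -105.8021469116211), (86.78178405761719, 132.7362518310547), 5.962364673614502) 0.04462831871321016
top fence [449   0  21 192 488] [[0.5843, -0.7828, 0.0202], [0.9079, -0.7796, 0.026], [1.2857, -0.7756, 0.0319]]
top fence [246  97  21  20 198] [[0.8493, -0.0914, 0.0236], [0.8845, -0.0565, 0.0297], [0.9169, -0.0282, 0.0319]]
top fence [195 164 105  45 440] [[0.5324, -0.2018, 0.0203], [0.6576, 0.0313, 0.0252], [0.6765, 0.1496, 0.0311]]
top fence [469 206  19 178 449] [[-0.0339, -0.7826, 0.0201], [0.1966, -0.779, 0.0263], [0.5196, -0.776, 0.0319]]
top fence [ 74 250  44  44 286] [[0.2552, 0.4032, 0.0204], [0.376, 0.4306, 0.0274], [0.3896, 0.5408, 0.0319]]
top fence [ 71 280  37  14 175] [[0.2511, 0.4308, 0.0232], [0.255, 0.4819, 0.0285], [0.2901, 0.5436, 0.0319]]
table z -0.0006676211416689615
green [0.426 0.079 0.008]
red [ 0.529 -0.389  0.005]
orange [ 0.362 -0.025  1.32 ]
blue [ 0.348 -0.22   0.043]
cap [0.784 0.069 0.12 ]
bottle [0.765 0.261 0.106]
scene [227 150  46  36 875] ((512.927001953125, -103.44949340820312), (89.0168685913086, 133.60968017578125), 6.517651081085205) 0.044209450988808796
scene fence [195 183 112  62 469] [[0.528, -0.2005, 0.0203], [0.6559, 0.0473, 0.025], [0.6746, 0.1519, 0.0299]]
scene fence [402 229  46  32 227] [[0.3321, 0.406, 0.0205], [0.3849, 0.4923, 0.0259], [0.3882, 0.5438, 0.0316]]
scene fence [169 244  25  23 271] [[0.8469, -0.0905, 0.0267], [0.8791, -0.0611, 0.0303], [0.9133, -0.0233, 0.032]]
table z -0.0005925922101313041
```

View pics/c1.png

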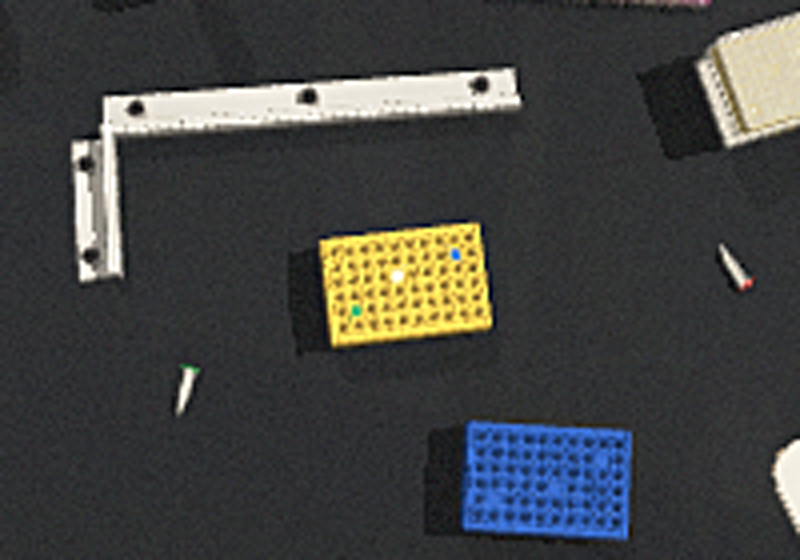

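```bash
python3 - <<'E'
from h import *
for n,(u0,u1,v0,v1) in dict(top=(185,305,155,212),scene=(188,316,182,252)).items():
    d=pickle.load(open(n+'0.pkl','rb')); P=cloud(d)[v0:v1,u0:u1]; im=d['image'][v0:v1,u0:u1].astype(int)
    sel=(P[...,2]>.0215)&(P[...,2]<.031)&(im.min(-1)>100)
    Q=P[sel]
    for nm,m in (('rail',(Q[:,1]<.12)),('stop',(Q[:,0]<.63)&(Q[:,1]>.12))):
        A=Q[m][:,:2]; c=np.median(A,0); 
        i,j=(1,0) if nm=='rail' else (0,1)
        p=np.polyfit(A[:,i],A[:,j],1)
        for _ in range(4):
            r=A[:,j]-np.polyval(p,A[:,i]); k=abs(r)<.008; p=np.polyfit(A[k,i],A[k,j],1)
        r=A[:,j]-np.polyval(p,A[:,i])
        print(n,nm,len(A),k.sum(),p,np.percentile(r,[2,10,50,90,98]).round(4),A.min(0),A.max(0))
E
```

```text
top rail 263 263 [-0.06739835  0.66058512] [-0.0049 -0.0042  0.      0.0044  0.0055] [ 0.64913506 -0.20529899] [0.67709986 0.11987199]
top stop 85 85 [0.05882354 0.1068659 ] [-0.0046 -0.0039 -0.0002  0.0039  0.0048] [0.52926965 0.13471002] [0.62891941 0.14683697]
scene rail 293 283 [-0.0664277   0.65862393] [-5.400e-03 -4.100e-03 -1.000e-04  4.300e-03  1.836e-01] [ 0.64569169 -0.20497676] [0.85643191 0.11941747]
scene stop 96 96 [0.0641227  0.10682235] [-0.0049 -0.0038 -0.0004  0.004   0.0048] [0.52389603 0.13610361] [0.62964881 0.15215446]
```

Call:
servo_tool:
  steps: [0,-0.028,0,0.036,0,0,-0.028,0,0.036,0,0,-0.028,0,0.036,0,0,-0.028,0,0.036,0,0,-0.028,0,0.036,0,0,-0.028,0,0.036,0,0,-0.028,0,0.036,0,0,-0.028,0,0.036,0,0,-0.028,0,0.036,0,0,-0.028,0,0.036,0]

```text
clock: 0.93
tool_pos: [0.3288, 0.2336, 0.2394]
ee_rot: [-1.57, -0.0, 2.779]
wrist_force: [0.7, 1.1, 0.3]
grip_width: 0.0868
```

Call:
servo_tool:
  steps: [0,-0.028,0,0.036,0,0,-0.028,0,0.036,0,0,-0.028,0,0.036,0,0,-0.028,0,0.036,0,0,-0.028,0,0.036,0,0,-0.028,0,0.036,0,0,-0.028,0,0.036,0,0,-0.028,0,0.036,0,0,-0.028,0,0.036,0,0,-0.028,0,0.036,0]

```text
clock: 1.77
tool_pos: [0.4361, -0.1151, 0.2394]
ee_rot: [-1.571, -0.0, 2.779]
wrist_force: [0.5, 1.1, -0.2]
grip_width: 0.0871
```

Call:
servo_tool:
  steps: [0,0,0,0,-0.137,0,0,0,0,-0.137,0,0,0,0,-0.137,0,0,0,0,-0.137,0,0,0,0,0]

```text
clock: 2.18
tool_pos: [0.4358, -0.1134, 0.2391]
ee_rot: [-1.571, -0.001, -3.073]
wrist_force: [0.3, -0.4, -0.2]
grip_width: 0.0874
```

```bash
cat >> h.py <<'E'
C=np.array([.645,.1425]); YAW=.067
def cf(p):
    d=np.array(p)[...,:2]-C; c,s=np.cos(YAW),np.sin(YAW)
    return np.stack([c*d[...,0]+s*d[...,1],-s*d[...,0]+c*d[...,1]],-1)
def goto(xc,yc,z):
    s=sense(); c,sn=np.cos(YAW),np.sin(YAW)
    w=np.array([C[0]+c*xc-sn*yc,C[1]+sn*xc+c*yc,z])-s['tool_pos']
    M=R.from_euler('xyz',s['ee_rot']).as_matrix()
    print('t',s['clock'],'cf',cf(s['tool_pos']).round(4),'z',s['tool_pos'][2].round(4),'rot',s['ee_rot'].round(4),'F',s['wrist_force'].round(2),'w',s['grip_width'].round(4))
    print('tool units total',(M.T@w/.8).round(4),'dist',np.linalg.norm(w).round(4))
E
python3 - <<'E'
from h import *
goto(-.228,-.238,.026)
save('wrist','w1'); 
E
```

```text
Traceback (most recent call last):
  File "h.py", line 24, in goto
    print('t',s['clock'],'cf',cf(s['tool_pos']).round(4),'z',s['tool_pos'][2].round(4),'rot',s['ee_rot'].round(4),'F',s['wrist_force'].round(2),'w',s['grip_width'].round(4))
                                                                                                                                                    ^^^^^^^^^^^^^^^^^^^^^
AttributeError: 'float' object has no attribute 'round'
```

Yaw is -3.073, which is 0.0685 modulo pi, so it is aligned.

```bash
sed -i "s/s\['grip_width'\].round(4)/round(float(s['grip_width']),4)/" h.py
python3 - <<'E'
from h import *
goto(-.228,-.238,.026)
d=save('wrist','w1'); P=cloud(d)
im=d['image'].astype(int); m=(im[...,0]>150)&(im[...,1]>120)&(im[...,2]<110)&(abs(P[...,2]-.046)<.008)
Q=P[m]; print(len(Q),cv2.minAreaRect((cf(Q)*1000).astype(np.float32)))
E
```

```text
t 2.1833 cf [-0.2258 -0.2413] z 0.2391 rot [-1.5710e+00 -1.0000e-03 -3.0728e+00] F [ 0.35 -0.43 -0.18] w 0.0874
tool units total [ 0.0024  0.2664 -0.0041] dist 0.2132
8975 ((-148.03054809570312, -239.84873962402344), (86.50733184814453, 132.64306640625), 2.2400803565979004)
```

View pics/w1.png

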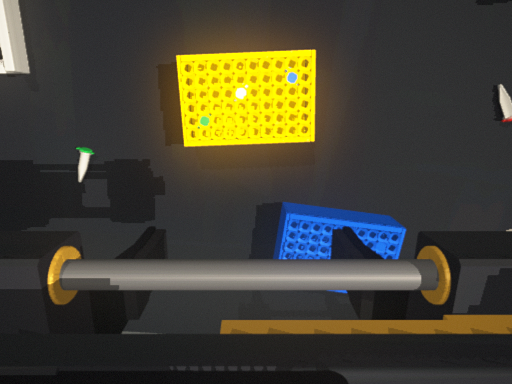

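Call:
servo_tool:
  steps: [0,0,0.035,0,0,0,0,0.035,0,0,0,0,0.035,0,0,0,0,0.035,0,0,0,0,0.035,0,0,0,0,0.035,0,0,0,0,0.028,0,0,0,0,0.018,0,0,0,0,0.01,0,0,0,0,0,0,0]

```text
clock: 3.07
tool_pos: [0.4352, -0.1132, 0.0253]
ee_rot: [-1.571, -0.004, -3.076]
wrist_force: [-0.2, -0.0, 0.4]
grip_width: 0.0866
```

```bash
python3 - <<'E'
from h import *
goto(-.097,-.24,.026)
d=save('wrist','w2')
E
```

```text
t 3.0667 cf [-0.2265 -0.2411] z 0.0253 rot [-1.5707 -0.0039 -3.0757] F [-0.2  -0.04  0.4 ] w 0.0866
tool units total [-0.1618 -0.0015 -0.0015] dist 0.1295
```

View pics/w2.png

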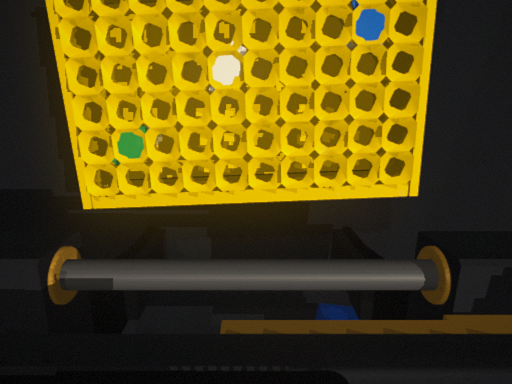

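Call:
servo_tool:
  steps: [0,-0.008,0,0,0,0,-0.01,0,0,0,0,-0.01,0,0,0,0,-0.01,0,0,0,0,-0.01,0,0,0,0,-0.01,0,0,0,0,-0.01,0,0,0,0,-0.01,0,0,0,0,-0.01,0,0,0,0,-0.01,0,0,0,0,-0.01,0,0,0,0,-0.005,0,0,0]

```text
clock: 4.12
tool_pos: [0.528, -0.107, 0.0267]
ee_rot: [-1.571, 0.001, -3.074]
wrist_force: [-0.8, -0.3, 0.6]
grip_width: 0.0871
```

```bash
cat >> h.py <<'E'
def rack(fn,n='wrist'):
    d=save(n,fn); P=cloud(d)
    im=d['image'].astype(int); m=(im[...,0]>150)&(im[...,1]>120)&(im[...,2]<110)&(abs(P[...,2]-.046)<.008)&(np.linalg.norm(cf(P)-[-.1,-.15],axis=-1)<.25)
    Q=P[m]; print(n,len(Q),cv2.minAreaRect((cf(Q)*1000).astype(np.float32)))
E
python3 - <<'E'
from h import *
goto(-.097,-.24,.026)
rack('t3','top');rack('w3')
E
```

```text
t 4.1167 cf [-0.1334 -0.2411] z 0.0267 rot [-1.5707e+00  1.2000e-03 -3.0737e+00] F [-0.81 -0.28  0.63] w 0.0871
tool units total [-0.0455  0.001  -0.0013] dist 0.0365
top 24 ((-36.12300109863281, -205.78038024902344), (57.13836669921875, 5.708052635192871), 88.27549743652344)
wrist 40195 ((-77.80986785888672, -241.80625915527344), (133.76950073242188, 86.34099578857422), 89.85472106933594)
```

View pics/w3.png

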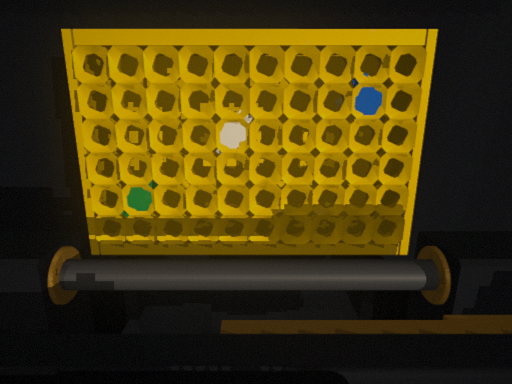

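View pics/t3.png

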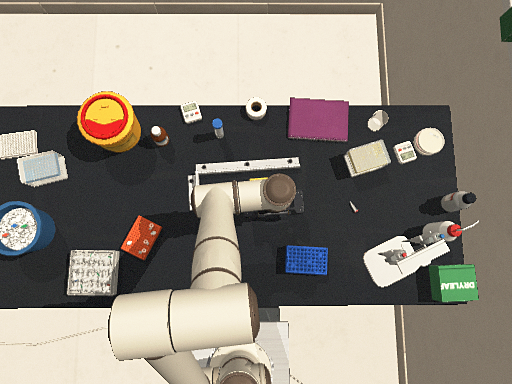

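Call:
servo_tool:
  steps: [0,-0.006,0,0,0,0,-0.006,0,0,0,0,-0.006,0,0,0,0,-0.006,0,0,0,0,-0.006,0,0,0,0,-0.005,0,0,0,0,-0.003,0,0,0,0,-0.002,0,0,0,0,0,0,0,0]

```text
clock: 4.97
tool_pos: [0.5588, -0.1049, 0.0268]
ee_rot: [-1.571, 0.001, -3.074]
wrist_force: [-0.9, 0.5, -0.5]
grip_width: 0.0871
```

Call:
servo_tool:
  steps: [0,-0.002,0,0,0,0,-0.001,0,0,0,0,0,0,0,0]

```text
clock: 5.22
tool_pos: [0.5608, -0.1048, 0.0268]
ee_rot: [-1.571, 0.0, -3.074]
wrist_force: [-0.5, 0.1, -0.4]
grip_width: 0.0874
```

```bash
python3 - <<'E'
from h import *
goto(-.115,-.24,.026)
rack('w4')
E
```

```text
t 5.2167 cf [-0.1005 -0.2411] z 0.0268 rot [-1.5708e+00  2.0000e-04 -3.0740e+00] F [-0.45  0.12 -0.42] w 0.0874
tool units total [ 0.0181  0.0009 -0.0014] dist 0.0145
wrist 40443 ((-45.614112854003906, -242.1016387939453), (86.60176849365234, 133.5645294189453), 0.10056646168231964)
```

View pics/w4.png

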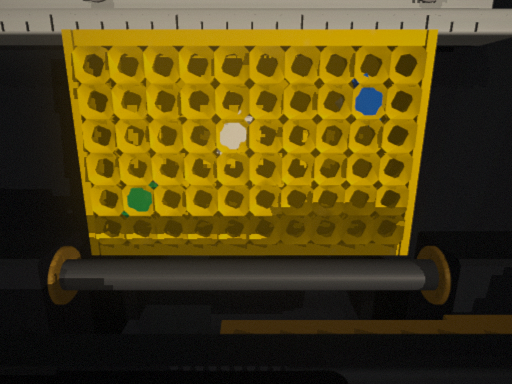

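Call:
servo_tool:
  steps: [0,-0.001,0,0,0,0,-0.001,0,0,0,0,0,0,0,0]

```text
clock: 5.52
tool_pos: [0.5623, -0.1047, 0.0267]
ee_rot: [-1.571, -0.0, -3.074]
wrist_force: [-0.3, -1.0, 1.0]
grip_width: 0.0869
```

Call:
servo_tool:
  steps: [0,-0.001,0,0,0,0,-0.001,0,0,0,0,0,0,0,0]

```text
clock: 5.77
tool_pos: [0.5623, -0.1047, 0.0265]
ee_rot: [-1.571, -0.004, -3.074]
wrist_force: [-4.8, 0.8, 3.6]
grip_width: 0.0872
```

Call:
servo_tool:
  steps: [0,0.008,0,0,0,0,0.015,0,0,0,0,0.015,0,0,0,0,0,-0.02,0,0,0,0,-0.04,0,0,0,0,-0.04,0,0,0,0,-0.04,0,0,0,0,-0.03,0,0,0.65,0,0,0,0.154,0.65,0,0,0,0.154,0.65,0,0,0,0.154,0.65,0,0,0,0.154]
  squeeze: 20

```text
clock: 6.77
tool_pos: [0.5345, -0.1065, 0.1634]
ee_rot: [-1.573, 0.003, 2.72]
wrist_force: [0.6, 0.1, -0.2]
grip_width: 0.0678
```

Call:
servo_tool:
  steps: [0.65,0,0,0,0.154,0.65,0,0,0,0.154,0.65,0,0,0,0.154,0.65,0,0,0,0.154,0.65,0,0,0,0.154,0.65,0,0,0,0.154,0.65,0,0,0,0.154,0.65,0,0,0,0.154,0.65,0,0,0,0.154,0.65,0,0,0,0]

```text
clock: 7.6
tool_pos: [0.5343, -0.1065, 0.163]
ee_rot: [-1.573, 0.0, 1.635]
wrist_force: [-0.0, -0.1, -0.0]
grip_width: 0.0304
```

```bash
python3 - <<'E'
from h import *
goto(-.048,-.35,.155)
rack('w5')
E
```

```text
t 7.6 cf [-0.1271 -0.2411] z 0.163 rot [-1.5734e+00  1.0000e-04  1.6350e+00] F [-0.02 -0.09 -0.04] w 0.0304
tool units total [-0.1359  0.0103 -0.0993] dist 0.1349
wrist 9986 ((-44.25409698486328, -247.0120086669922), (122.20008850097656, 86.87869262695312), 89.86997985839844)
```

View pics/w5.png

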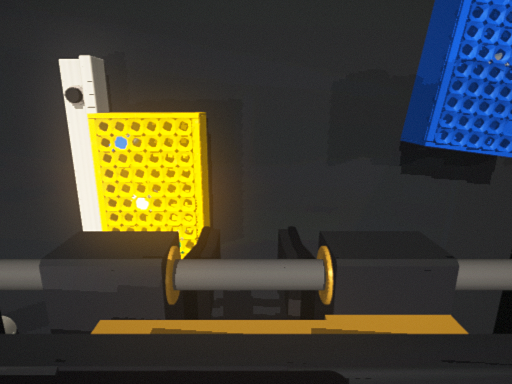

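Call:
servo_tool:
  steps: [0.65,-0.027,0,-0.02,0,0.65,-0.027,0,-0.02,0,0.65,-0.027,0,-0.02,0,0.65,-0.027,0,-0.02,0,0.65,-0.028,0,-0.019,0,0.65,0,0,0,0,0.65,0,0.03,0,0,0.65,0,0.03,0,0,0.65,0,0.03,0,0,0.65,0,0.03,0,0,0.65,0,0.03,0,0,0.65,0,0.02,0,0]

```text
clock: 8.65
tool_pos: [0.6187, -0.2094, 0.0243]
ee_rot: [-1.569, -0.001, 1.64]
wrist_force: [-0.3, 0.5, -0.2]
grip_width: 0.0308
```

```bash
python3 - <<'E'
from h import *
goto(-.048,-.3,.027)
rack('w6')
E
```

```text
t 8.65 cf [-0.0498 -0.3493] z 0.0243 rot [-1.5688e+00 -7.0000e-04  1.6397e+00] F [-0.29  0.46 -0.21] w 0.0308
tool units total [ 0.0616 -0.0033 -0.0024] dist 0.0494
wrist 0 ((0.0, 0.0), (0.0, 0.0), 0.0)
```

View pics/w6.png

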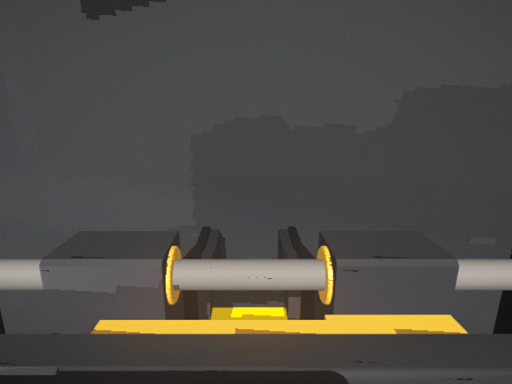

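Call:
servo_tool:
  steps: [0.65,0.008,-0.002,0,0,0.65,0.012,0,0,0,0.65,0.012,0,0,0,0.65,0.01,0,0,0,0.65,0.01,0,0,0,0.65,0.01,0,0,0,0.65,0.01,0,0,0,0.65,0.01,0,0,0,0.65,0.01,0,0,0,0.65,0.01,0,0,0,0.65,0.008,0,0,0,0.65,0,0,0,0]

```text
clock: 9.7
tool_pos: [0.6138, -0.1207, 0.0282]
ee_rot: [-1.57, -0.0, 1.638]
wrist_force: [0.3, 0.3, 0.2]
grip_width: 0.0307
```

```bash
python3 - <<'E'
from h import *
goto(-.048,-.144,.027)
rack('s7','scene')
d=pickle.load(open('s7.pkl','rb'));cv2.imwrite('pics/c7.png',cv2.resize(d['image'][110:270,150:350,::-1],None,fx=4,fy=3.7))
E
```

```text
t 9.7 cf [-0.0488 -0.2605] z 0.0282 rot [-1.5703e+00 -4.0000e-04  1.6381e+00] F [0.3  0.27 0.19] w 0.0307
tool units total [ 0.1456  0.0015 -0.001 ] dist 0.1165
scene 565 ((-46.00953674316406, -179.1265411376953), (133.02703857421875, 87.73785400390625), 89.7959976196289)
```

View pics/c7.png

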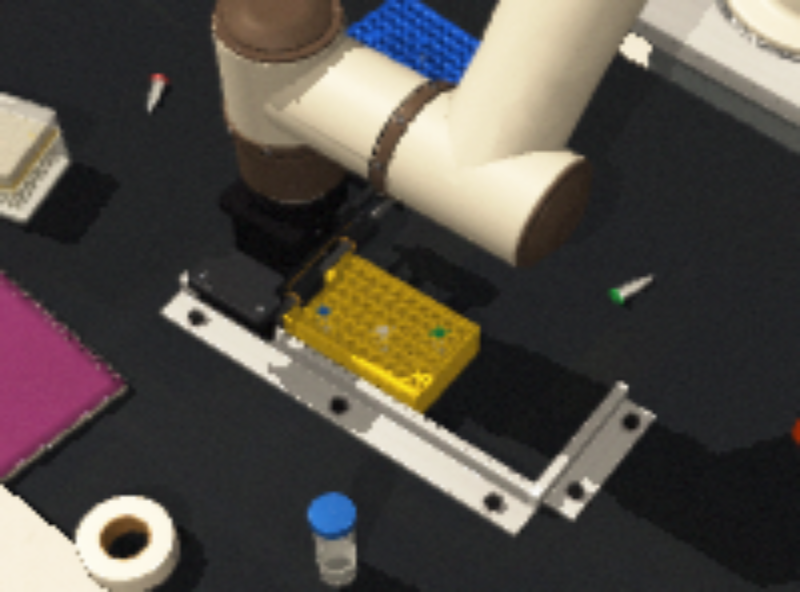

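Call:
servo_tool:
  steps: [0.65,0.01,0,0,0,0.65,0.013,0,0,0,0.65,0.013,0,0,0,0.65,0.013,0,0,0,0.65,0.013,0,0,0,0.65,0.013,0,0,0,0.65,0.013,0,0,0,0.65,0.013,0,0,0,0.65,0.012,0,0,0,0.65,0.008,0,0,0,0.65,0.006,0,0,0,0.65,0,0,0,0]

```text
clock: 10.75
tool_pos: [0.6074, -0.0197, 0.0285]
ee_rot: [-1.571, -0.0, 1.638]
wrist_force: [-0.5, 0.0, 0.2]
grip_width: 0.0305
```

```bash
python3 - <<'E'
from h import *
goto(-.048,-.144,.027)
rack('s8','scene')
d=pickle.load(open('s8.pkl','rb'));cv2.imwrite('pics/c8.png',cv2.resize(d['image'][160:260,180:330,::-1],None,fx=5,fy=5))
E
```

```text
t 10.75 cf [-0.0484 -0.1593] z 0.0285 rot [-1.5712e+00 -1.0000e-04  1.6380e+00] F [-0.54  0.04  0.25] w 0.0305
tool units total [ 0.0191  0.0018 -0.0005] dist 0.0154
scene 608 ((-45.18770980834961, -75.12420654296875), (127.62945556640625, 87.7040023803711), 89.75183868408203)
```

View pics/c8.png

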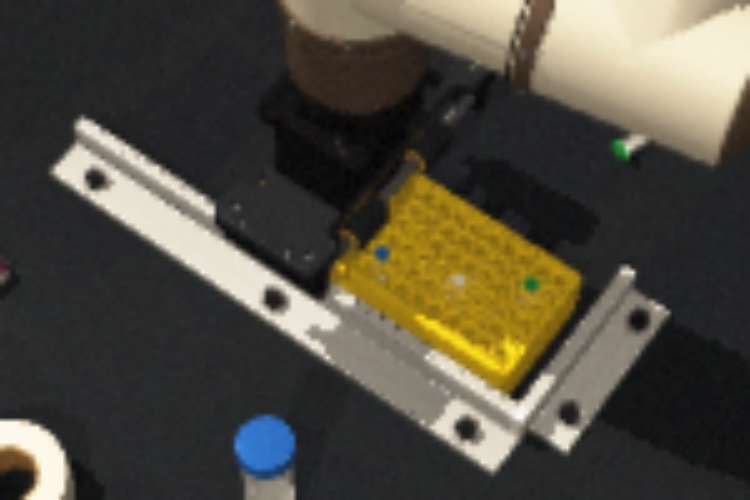

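About 12 mm of gap to the stop is left, so I'll close it slowly.

Call:
servo_tool:
  steps: [0.65,0.004,0,0,0,0.65,0.004,0,0,0,0.65,0.003,0,0,0,0.65,0.002,0,0,0,0.65,0,0,0,0]

```text
clock: 11.22
tool_pos: [0.6066, -0.0102, 0.0284]
ee_rot: [-1.571, -0.0, 1.637]
wrist_force: [-0.3, -0.3, 0.1]
grip_width: 0.0307
```

Call:
servo_tool:
  steps: [0.65,0.001,0,0,0,0.65,0.001,0,0,0,0.65,0,0,0,0]

```text
clock: 11.47
tool_pos: [0.6065, -0.0087, 0.0284]
ee_rot: [-1.571, -0.0, 1.637]
wrist_force: [-0.6, 0.3, 0.4]
grip_width: 0.0305
```

Call:
servo_tool:
  steps: [0.65,0.001,0,0,0,0.65,0.001,0,0,0,0.65,0,0,0,0]

```text
clock: 11.72
tool_pos: [0.6064, -0.0071, 0.0284]
ee_rot: [-1.571, -0.0, 1.637]
wrist_force: [-0.0, -0.5, 0.0]
grip_width: 0.0309
```

Call:
servo_tool:
  steps: [0.65,0.001,0,0,0,0.65,0.001,0,0,0,0.65,0,0,0,0]

```text
clock: 11.97
tool_pos: [0.6064, -0.0067, 0.0284]
ee_rot: [-1.571, 0.001, 1.637]
wrist_force: [1.2, -5.5, 0.6]
grip_width: 0.0304
```

Call:
servo_tool:
  steps: [0.65,0.001,0,0,0,0.65,0.001,0,0,0,0.65,0,0,0,0]

```text
clock: 12.22
tool_pos: [0.6064, -0.0065, 0.0286]
ee_rot: [-1.57, 0.003, 1.637]
wrist_force: [2.5, -12.4, -0.7]
grip_width: 0.0301
```

The rack is firm against the stop: 12 N and no further motion. Now I'll back off, raise the tool and look.

Call:
servo_tool:
  steps: [0.65,-0.006,0,0,0,0.65,-0.015,0,0,0,0.65,-0.02,0,0,0,0.65,-0.02,0,0,0,0.65,0,-0.03,0,0,0.65,0,-0.04,0,0,0.65,0,-0.04,0,0,0.65,0,-0.04,0,0,0.65,0,-0.04,0,0,0.65,0,-0.04,0,0,0.65,-0.04,0,0,0,0.65,-0.04,0,0,0]

```text
clock: 13.22
tool_pos: [0.615, -0.116, 0.2158]
ee_rot: [-1.578, -0.0, 1.641]
wrist_force: [0.3, -0.4, -0.3]
grip_width: 0.0306
```

Call:
servo_tool:
  steps: [0.65,-0.04,0,0,0,0.65,-0.04,0,0,0,0.65,-0.04,0,0,0,0.65,-0.04,0,0,0,0.65,0,0,0,0]

```text
clock: 13.63
tool_pos: [0.6216, -0.2493, 0.2116]
ee_rot: [-1.57, 0.0, 1.632]
wrist_force: [0.7, 0.2, -0.1]
grip_width: 0.03
```

```bash
python3 - <<'E'
from h import *
rack('s9','scene');rack('t9','top')
d=pickle.load(open('t9.pkl','rb'));cv2.imwrite('pics/c9.png',cv2.resize(d['image'][110:260,120:370,::-1],None,fx=3.2,fy=3.2,interpolation=cv2.INTER_CUBIC))
for n,f in(('top','t'),('scene','s')):
  a=pickle.load(open(n+'0.pkl','rb'));b=pickle.load(open(f+'9.pkl','rb'))
  df=(abs(a['image'].astype(int)-b['image']).max(-1)>60)
  if n=='top':
    for nm,(u,v) in dict(green=(216,238),red=(353,207),orange=(141,238),cap=(217,125),bottle=(158,132)).items(): print(nm,df[v-12:v+12,u-12:u+12].sum())
E
```

```text
scene 728 ((-45.552459716796875, -65.55398559570312), (132.5121307373047, 88.29669189453125), 89.58091735839844)
top 646 ((-44.01570129394531, -68.1355209350586), (132.09765625, 85.83344268798828), 89.47628021240234)
green 0
red 0
orange 322
cap 0
bottle 0
```

View pics/c9.png

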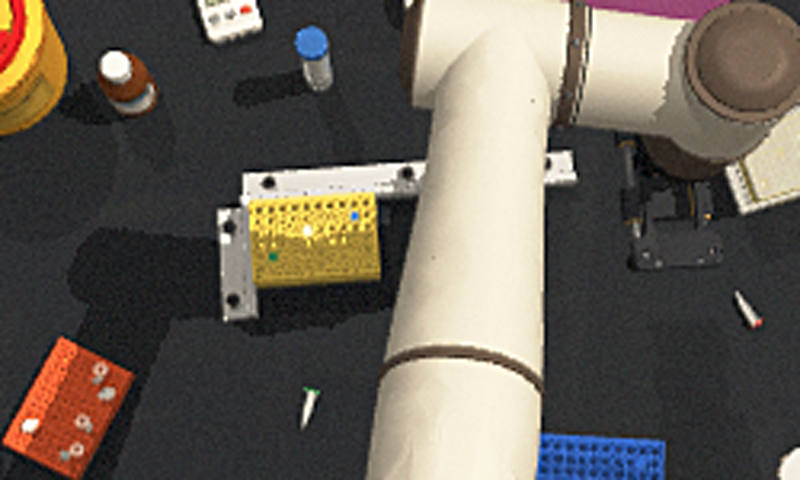

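View pics/s9.png

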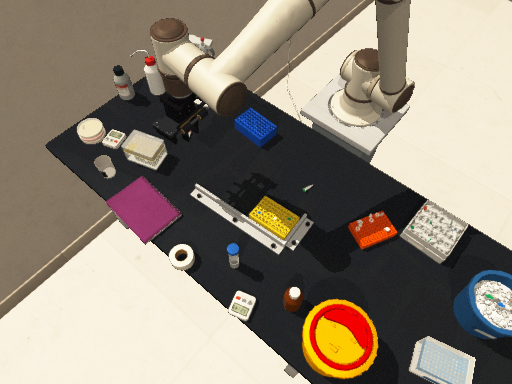

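```bash
python3 - <<'E'
from h import *
for n,f in(('scene','s'),('top','t')):
  for fn in(n+'0',f+'9'):
    d=pickle.load(open(fn+'.pkl','rb'));hsv=cv2.cvtColor(d['image'],cv2.COLOR_RGB2HSV)
    m=cv2.inRange(hsv,(2,190,60),(12,255,255)); P=cloud(d)
    m[(abs(P[...,0]-.41)>.12)|(abs(P[...,1]-.28)>.12)]=0
    print(fn,m.astype(bool).sum(),P[m>0][:,:2].mean(0).round(4))
s=sense();print(s['clock'],s['wrist_force'],s['tool_pos']); finish_job()
E
```

```text
scene0 1003 [0.4366 0.332 ]
s9 1000 [0.4364 0.3322]
top0 792 [0.4308 0.3272]
t9 830 [0.431  0.3271]
13.7333 [ 0.8873796   0.95467029 -0.14470236] [ 0.621551   -0.24555909  0.21161681]
the job is handed in; nothing more can be done
```

The yellow rack is in the fence corner and the job is handed in at about 13.7 s of the 51 s. I pushed its long side onto the rail with both fingertips spread until the force rose to about 5 N. I then turned the tool 90° and slid it along the rail to the end stop, where it stalled at about 12 N, before backing off and clear. The pushing was all at bench level, with no grasping or lifting.

**Rack position:** the centre should lie 43.5 mm from the rail and 66 mm from the stop, each within 5 mm.

| Camera | From rail (mm) | From stop (mm) | Out of square |
|---|---|---|---|
| Scene | 45.6 | 65.6 | about 0.01 rad or less |
| Top | 44.0 | 68.1 | about 0.01 rad or less |

The two cameras disagree by about 2 mm, which is within the calibration.

**Bystanders:**
- **Orange rack:** a simple picture-difference check in the top view flagged it. Its measured position changed by less than 0.3 mm in both cameras, so I put the flag down to the arm's shadow.
- **Tubes and bottle:** the same check showed no change for the green, red and blue-capped tubes or the amber bottle.

The blue look-alike rack was left alone. At the end the tool was 21 cm above the bench and touching nothing.

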